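# Unload the module burn-in carrier into the tote

## Robot

A 6-joint arm with a two-finger parallel gripper is mounted at the origin on the work surface. World frame = base frame: x ahead of the robot, y to its left, z up, the work surface at z = 0. Lengths are in mm, angles in rad, forces in N, time in s.
With the tool pointing down it reaches from about 300 to 750 mm from the base axis. Payload 8.5 kg.
Tool frame: the origin (TCP) lies at the centre of the arm's flange, where the gripper is bolted on; the fingertips stand ctrl.tip_reach ahead of it and the grasp point (between the pads) lies 147 mm ahead of it (ctrl.tip_reach is the distance from the TCP to the fingertips, in mm); z points along the fingers, y is the line along which they close (so a half turn about z gives the same grasp; the last joint's range is limited). The gripper opens to 88 mm and grips with 3 to 60 N. Pads are 18 mm wide; open, the fingers measure 123 mm over their backs; the gripper's body (75 mm by 187 mm) begins 45 mm behind the grasp point.
Start: joints at [-1.55, 0.381, 1.297, -0, 1.464, -0.215], TCP at [128.487, -534.764, 404.748] pointing down, gripper open.
Joint ranges: [-3.11, 3.11], [-0.89, 2.33], [0.22, 2.48], [-1.42, 4.56], [0.17, 2.85], [-2.88, 2.88]. Speed limits (rad/s): [2.39, 2.39, 3.14, 3.14, 3.14, 3.14].

## Interface

Orientations are given as a 3x3 rotation matrix whose columns are the frame's x, y, z axes.
In Python, from bench import status, viewer, workorder, ctrl gives the robot as it stands.
- The arm moves only by the shell command python3 -m handwheel 'ROWS' [FORCE]. ROWS is JSON, a list that holds one entry, the list of rows, each a list of 7 numbers: the closure, from -1 (fully open) to 1 (shut), so that 0 is half open, then the shift along the world's x, y, z in m, then the turn, a rotation vector about the world's x, y, z in degrees. A call has 1 to 8 rows; each row is the pose to reach, as a shift and turn from the pose commanded when the call began; what a row does not reach only later rows make up. A row lasts 1/12 s, in which the tool goes at most 41.7 mm and 7.16 degrees, less where a joint would pass 70% of its speed; a pose out of reach is approached as far as the arm can. A call with a gripper value outside its range is refused whole. The fingers move at their own pace and stop on an object; FORCE is the grip in N (left out, the last holds). Time passes only in rows, so rows that repeat a pose let the fingers close. It gives the time, the measured TCP pose, the force, the opening and the grip force at its end, in the units of the state.
- status.sense(): the state, without advancing time (a new reading comes with each control period).
- viewer.capture(name): name is "side" or "top" or "wrist"; returns a dict with "frame" (480x640x3 uint8, blue, green, red), "z_map" (480x640 float32, mm along the optical axis (not along the pixel's ray), 0 where there is no reading), "fx", "fy", "cx", "cy" (pixels), "extrinsics" (4x4, takes a point from camera to world coordinates). Camera axes: x right, y down, z forward; pixel columns grow to the right and rows downward; lengths in mm; the calibration is good to about 2 mm. The wrist camera is an equidistant fisheye: a pixel r from the principal point sees the ray r / f radians off the axis. A picture is of the moment at which its call begins.
- workorder.close_job(): hands the job in; it is judged then, once.
The state is a dict: "time": time; "qpos": joint angles; "joint_vel": joint speeds; "tau": joint torques, N m; "position": TCP position; "tool_rot": TCP orientation; "contact_force": force on the tool from outside, world axes, zero at the start; "torque": the same for the moment, N m; "grip_width": opening from 0.0 (shut) to 1.0 (fully open); "grip_force": force on a finger pad.
Only numpy, scipy, OpenCV 4.12 (cv2) and the standard library are available. Lean on these libraries where they do the work, as an engineer would, in place of code of your own. Each camera call takes 0.05 s, during which the arm holds its last target. There are 200 camera calls.

## Task

First pull the grey tote in from the far side of the bench with the hook tool, until it sits inside the white taped outline; move the tote only with the hook, never with the gripper itself. Then turn the carrier's locking bar fully open, stand every module upright in the tote and, with the carrier empty, turn the bar fully closed again. Finish with the hook standing back on its black pad, the tote still inside the outline and the other things on the bench where they were.

Things in the scene. Friction and masses are not known exactly. Their poses are not given: they have to be found in the camera images.
- carrier: fixed aluminium burn-in carrier, base plate 120 (x) x 300 (y) x 14 mm. Origin: centre of its underside on the bench. Four places for modules on the plate, at y = -125, -60, +60, +125 mm in its frame, each between low ribs 8 mm high (42 mm apart in y) and two lengthwise rails 10 mm high (74 mm apart in x); module tops stand 54 mm above the bench. A post at its origin carries the locking bar, whose hinge axis is this body's z axis
- lockbar (a joint): angle of the steel locking bar (270 x 20 x 12 mm, underside 58 mm and top 70 mm above the bench) that turns flat about the carrier's centre post, which ends 80 mm above the bench. 0 = closed stop: bar along the carrier's y, over all modules, which cannot be lifted out. 1.571 = open stop: bar along the carrier's x, its peg end at +x, modules free. Grows clockwise seen from above. It stays where it is left; friction 0.2 N m (about 2 N at the peg)
- bar_peg (a point): centre of the grip length of the bar's upright round black peg: 16 mm diameter, from 70 to 112 mm above the bench, this point at 93 mm; 115 mm from the hinge axis; on the carrier's +y side when closed, +x side when open
- tote: open shallow grey plastic tote, 180 (x) x 210 (y) x 55 mm high, walls and floor 5 mm, mass about 0.45 kg empty. Origin: centre of its underside. It slides on the bench
- outline: white tape rectangle stuck flat on the bench, no thickness to catch on, inside 288 (x) x 300 (y) mm, origin at its centre on the bench. It marks where the tote belongs while loading
- pad: fixed black rubber pad for the hook, 220 (x) x 120 (y) x 4 mm thick, origin at its centre on the bench (its top is at z = 4 mm)
- hook_grip (a point): centre of the grip of the hook tool. The grip is an upright wooden block, 60 long (hook's x) x 18 wide (y) mm, from 5 to 63 mm above the tool's underside, this point 40 mm above it; below it a foot plate 60 x 50 x 6 mm; the whole tool weighs 0.28 kg. A steel rod, 8 mm thick, runs from the block along the hook's +x with its axis 52 mm above the underside, to the blade. z is up when the tool stands on its foot and blade
- hook_blade (a point): middle of the hooking face (the face towards the grip) of the hook's upright steel blade, 130 mm along the hook's +x from the grip centre and 12 mm lower. The blade is 40 mm wide (y), 5 mm thick, and hangs from the rod down to the level of the tool's underside (56 mm tall), so it can reach over a rim
- module1_mid (a point): centre of a metal plug-in module, a box 64 (x) x 36 (y) x 40 (z, height) mm, about 0.15 kg. Two to four such modules stand in the carrier; None if this one is absent
- module2_mid (a point): centre of a metal plug-in module, a box 64 (x) x 36 (y) x 40 (z, height) mm, about 0.15 kg. Two to four such modules stand in the carrier; None if this one is absent
- module3_mid (a point): centre of a metal plug-in module, a box 64 (x) x 36 (y) x 40 (z, height) mm, about 0.15 kg. Two to four such modules stand in the carrier; None if this one is absent
- module4_mid (a point): centre of a metal plug-in module, a box 64 (x) x 36 (y) x 40 (z, height) mm, about 0.15 kg. Two to four such modules stand in the carrier; None if this one is absent
- mug: white mug, 80 mm across, 90 mm high; bystander, leave it where it is. Origin: centre of its underside
- screwdriver: screwdriver, 170 mm long, lying on the bench; bystander, leave it where it is. Origin: centre of its underside, at about mid-length
- cleaner: white bottle of cleaner with a black cap, 60 mm across, 150 mm high; bystander, leave it where it is. Origin: centre of its underside
- jar: pale jar with a white cap, 76 mm across, 100 mm high; bystander, leave it where it is. Origin: centre of its underside
- taperoll: black roll of tape lying flat, 80 mm across, 24 mm high; bystander, leave it where it is. Origin: centre of its underside
- carton: small cardboard carton, 100 x 70 x 60 mm; bystander, leave it where it is. Origin: centre of its underside
Things that resemble listed ones, but are neither listed nor needed, are in the scene too. Leave any yellow look-alike of the part that bears hook_grip alone.

How it is judged (in metres and radians):
On the way, in this order (a step that is already met when the one before it is completed fails the run):
1. the hook pulls the tote: it touches the tote, which has moved more than 50 mm (contact force between hook and tote above 0.3 N and distance of tote from where it was at the start of the episode above 0.05 m), for 0.05 s.
2. the tote is inside the taped outline (centre within 60 mm in x and 55 mm in y of the outline's centre) (x of tote in the frame of outline between -0.06 and 0.06 m and y of tote in the frame of outline between -0.055 and 0.055 m and linear speed of tote below 0.03 m/s), for 0.2 s.
3. the locking bar is fully open (above 1.45 rad) (value of joint lockbar above 1.45 rad), for 0.2 s.
4. every module stands upright on the tote's floor, the bar still open (above 1.3 rad) (x of module1_mid in the frame of tote between -0.088 and 0.088 m and y of module1_mid in the frame of tote between -0.103 and 0.103 m and z of module1_mid in the frame of tote between 0 and 0.035 m and angle between each of module1_mid, module2_mid, module3_mid, module4_mid's own z axis and vertical below 0.25 rad and x of module2_mid in the frame of tote between -0.088 and 0.088 m and y of module2_mid in the frame of tote between -0.103 and 0.103 m and z of module2_mid in the frame of tote between 0 and 0.035 m and x of module3_mid in the frame of tote between -0.088 and 0.088 m and y of module3_mid in the frame of tote between -0.103 and 0.103 m and z of module3_mid in the frame of tote between 0 and 0.035 m and x of module4_mid in the frame of tote between -0.088 and 0.088 m and y of module4_mid in the frame of tote between -0.103 and 0.103 m and z of module4_mid in the frame of tote between 0 and 0.035 m and value of joint lockbar above 1.3 rad), for 0.2 s.
At the end, for the whole second after the job is handed in: every module stands upright (within 0.25 rad) on the tote's floor; the tote's centre is within 60 mm (x) and 55 mm (y) of the outline's centre; the locking bar is closed (below 0.12 rad); the hook stands upright (within 0.15 rad) on its pad, grip and blade both over the pad; tote and hook at rest (x of module1_mid in the frame of tote between -0.088 and 0.088 m and y of module1_mid in the frame of tote between -0.103 and 0.103 m and z of module1_mid in the frame of tote between 0 and 0.035 m and angle between each of module1_mid, module2_mid, module3_mid, module4_mid's own z axis and vertical below 0.25 rad and x of module2_mid in the frame of tote between -0.088 and 0.088 m and y of module2_mid in the frame of tote between -0.103 and 0.103 m and z of module2_mid in the frame of tote between 0 and 0.035 m and x of module3_mid in the frame of tote between -0.088 and 0.088 m and y of module3_mid in the frame of tote between -0.103 and 0.103 m and z of module3_mid in the frame of tote between 0 and 0.035 m and x of module4_mid in the frame of tote between -0.088 and 0.088 m and y of module4_mid in the frame of tote between -0.103 and 0.103 m and z of module4_mid in the frame of tote between 0 and 0.035 m and x of tote in the frame of outline between -0.06 and 0.06 m and y of tote in the frame of outline between -0.055 and 0.055 m and x of hook_grip in the frame of pad between -0.11 and 0.11 m and y of hook_grip in the frame of pad between -0.05 and 0.05 m and x of hook_blade in the frame of pad between -0.11 and 0.11 m and y of hook_blade in the frame of pad between -0.05 and 0.05 m and angle between hook_grip's own z axis and vertical below 0.15 rad and z of hook_grip in the frame of pad below 0.052 m and value of joint lockbar below 0.12 rad and linear speed of each of tote, hook below 0.02 m/s); the robot touches nothing.
It fails at once if the gripper handles the tote (fingers or arm press on it with more than 4 N) (contact force between any of the fingers, the arm and tote above 4 N).
It fails at once if a bystander is moved more than 40 mm (distance of any of mug, screwdriver, cleaner, jar, taperoll, carton from where it was at the start of the episode above 0.04 m).
Of module1, module2, module3, module4 only 2 to 4 are there at a start; the rules pass over those that are not, and their reading is None.
At some moment in a run one of tote, hook may be knocked a few centimetres aside while the robot is not near it.
It also fails if it takes over 210 s, if anything falls off the work surface, if the arm or the gripper's body presses on something with over 40 N, if the wrist force passes 120 N, or if a joint passes its speed limit or range.

## Working session

There is one attempt and no reset: what is moved stays moved. The work goes in short steps, Python scripts to look and compute and a shell command to move; the robot and the scene stay as the last step left them, time stands still between calls to the robot, and variables do not carry over. Pictures are saved under pics/ and viewed, at most 14 in all, crops included, and the job is handed in when it is done.

```bash
ls; mkdir -p pics; python3 - <<'E'
from bench import status, viewer, ctrl
import cv2, numpy as np, pickle
print(ctrl.tip_reach, status.sense())
for n in("top","side"):
    c=viewer.capture(n); cv2.imwrite(f"pics/{n}0.png",c["frame"]); pickle.dump(c,open(f"{n}0.pkl","wb"))
    print(n,c["fx"],c["fy"],c["cx"],c["cy"],np.round(c["extrinsics"],3).tolist(), (c["z_map"]>0).mean())
E
```

```text
pics
166.0 {'time': 0.0, 'qpos': array([-1.55028054e+00,  3.81180373e-01,  1.29824114e+00, -7.02667886e-06,
        1.46357185e+00, -2.15298249e-01]), 'joint_vel': array([-3.39093553e-04,  2.08178982e-05,  2.65513715e-04, -8.34490406e-04,
       -5.25329812e-04,  7.00656689e-05]), 'tau': array([-6.28314706e-05, -4.37930453e+01, -2.24552125e+01,  7.11990288e-02,
        3.51846556e-02, -1.12143330e-04]), 'position': array([ 128.49618943, -534.73475802,  404.15260559]), 'tool_rot': array([[ 9.72324304e-01,  2.33635283e-01, -3.57196539e-05],
       [ 2.33635103e-01, -9.72323340e-01,  1.40027897e-03],
       [ 2.92423521e-04, -1.36987064e-03, -9.99999019e-01]]), 'contact_force': array([-0.46723122, -0.21602547, -0.59568269]), 'torque': array([-0.00338969, -0.06458556, -0.03064864]), 'grip_force': 0.0, 'grip_width': 0.9991504574877776}
top 476.28823061967586 476.28823061967586 315.9317694255633 235.0387462275986 [[0.009, -0.978, 0.207, 306.731], [-1.0, -0.008, 0.007, 62.503], [-0.005, -0.207, -0.978, 1170.628], [0.0, 0.0, 0.0, 1.0]] 0.9960774739583333
side 453.4467988463843 453.4467988463843 318.1911722525107 237.5124042231048 [[-0.728, -0.516, 0.451, -12.436], [-0.685, 0.534, -0.496, 626.529], [0.015, -0.67, -0.743, 985.499], [0.0, 0.0, 0.0, 1.0]] 0.99603515625
```

View pics/top0.png

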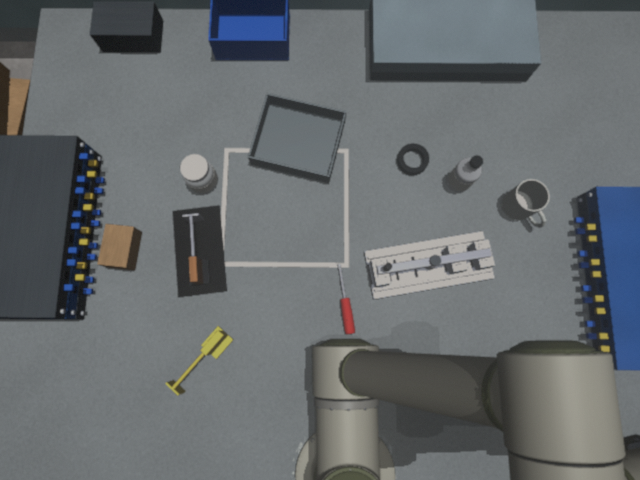

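View pics/side0.png

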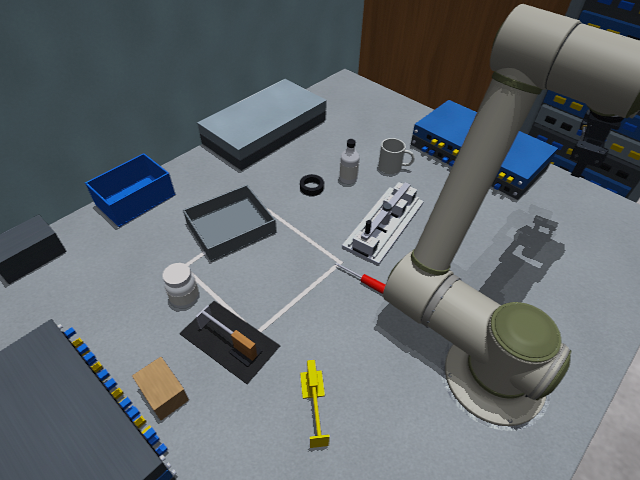

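Top view: tote at (297,138), outline centre (287,208), black pad (200,251) carrying the hook (wooden grip (195,268), blade (191,215)), a yellow look-alike hook at (200,360), carrier (430,264) with peg (388,267) and post (434,260). The side view agrees: hook grip (243,345), peg (367,228). The wooden-grip tool on the black pad is the hook; the yellow one is the look-alike. I'll confirm both in one crop and measure.

```bash
cat > h.py <<'E'
import numpy as np, cv2, pickle
from bench import status, viewer, ctrl
def rays(c,u,v):
    u=np.asarray(u,float);v=np.asarray(v,float)
    return np.stack([(u-c["cx"])/c["fx"],(v-c["cy"])/c["fy"],np.ones_like(u)],-1)
def onz(c,u,v,z):      # pinhole pixel -> world point on plane z
    E=c["extrinsics"];d=rays(c,u,v)@E[:3,:3].T
    return E[:3,3]+d*((z-E[2,3])/d[...,2])[...,None]
def cloud(c):          # world xyz for every pixel (top/side)
    v,u=np.mgrid[:480,:640];E=c["extrinsics"]
    return (rays(c,u,v)*c["z_map"][...,None])@E[:3,:3].T+E[:3,3]
def wcloud(c):         # fisheye
    v,u=np.mgrid[:480,:640];x=(u-c["cx"])/c["fx"];y=(v-c["cy"])/c["fy"];r=np.hypot(x,y)+1e-9
    t=np.tan(np.minimum(r,1.4))/r;E=c["extrinsics"]
    return (np.stack([x*t,y*t,np.ones_like(x)],-1)*c["z_map"][...,None])@E[:3,:3].T+E[:3,3]
def rect(P):           # centre, size, angle(deg) of min-area rect of xy points
    (c,s,a)=cv2.minAreaRect(np.float32(P[:,:2]));return np.round(c,1),np.round(s,1),round(a,1)
E
python3 - <<'E'
from h import *
for n in("top","side"):
    c=pickle.load(open(n+"0.pkl","rb"));f=c["frame"];P=cloud(c);hsv=cv2.cvtColor(f,cv2.COLOR_BGR2HSV)
    print(n,"bench z",np.median(P[200:330,240:340,2]))
    X,Y,Z=P[...,0],P[...,1],P[...,2]
    wood=(hsv[...,0]>3)&(hsv[...,0]<18)&(hsv[...,1]>110)&(hsv[...,2]>60)
    def rep(l,m):
        if m.sum()>8: print(l,m.sum(),*rect(P[m]),"z",np.round(np.percentile(Z[m],[5,50,95]),1))
    u,v=(slice(180,210),slice(250,290)) if n=="top" else (slice(225,265),slice(325,365))
    m=np.zeros_like(wood);m[v,u]=True
    rep("grip",m&wood);rep("griptop",m&wood&(Z>50))
    # bounding boxes regions by world xy
    cx=onz(c,*((434,260) if n=="top" else (383,215)),60)
    near=np.hypot(X-cx[0],Y-cx[1])<190
    rep("carrier plate",near&(Z>8)&(Z<19));rep("mods",near&(Z>46)&(Z<56));rep("bar",near&(Z>63)&(Z<75));rep("peg/post",near&(Z>76))
    k=near&(Z>90);rep("peg",k);k=near&(Z>75)&(Z<88);rep("post",k)
    cx=onz(c,*((297,138) if n=="top" else (230,222)),10)
    near=np.hypot(X-cx[0],Y-cx[1])<175;rep("tote rim",near&(Z>48)&(Z<60));rep("tote floor",near&(Z>3)&(Z<12)&(hsv[...,2]>60))
    w=(hsv[...,2]>170)&(hsv[...,1]<40)&(abs(Z)<4)&(Y<260)&(X>280)&(Y>-40);
    n_,L,S,_=cv2.connectedComponentsWithStats(np.uint8(w));
    for i in np.argsort(-S[1:,4])[:3]+1: rep("white",L==i)
    k=(f.max(2)<45)&(Z<9)&(Z>0)&(X>200)&(X<600)&(Y>150)&(Y<420);rep("pad",k)
a=pickle.load(open("top0.pkl","rb"))["frame"]
b=cv2.resize(a[225:305,360:500],(800,457),interpolation=2)[:300*0+340,:]
d=cv2.resize(a[200:300,165:245],(240,300),interpolation=2)
d2=cv2.resize(a[320:400,160:240],(240,240),interpolation=2)
img=np.zeros((600,800,3),np.uint8);s=pickle.load(open("side0.pkl","rb"))["frame"]
img[:300,:525]=cv2.resize(a[225:305,360:500],(525,300),interpolation=2);img[:300,530:770]=d
img[300:,:390]=cv2.resize(s[175:275,335:465][:, :],(390,300),interpolation=2);img[300:,400:800]=cv2.resize(s[290:390,175:308],(400,300),interpolation=2)
cv2.imwrite("pics/crop1.png",img)
E
```

```text
top bench z 0.6482350344863335
grip 187 [376.9 226. ] [351.9  52.4] 58.3 z [62.8 67.5 70.9]
griptop 187 [376.9 226. ] [351.9  52.4] 58.3 z [62.8 67.5 70.9]
carrier plate 3022 [ 511.1 -200.9] [183.2 344.4] 10.3 z [10.9 14.5 17.9]
mods 711 [ 479.2 -206.1] [ 66.3 287.9] 10.2 z [48.8 53.6 55.7]
bar 855 [ 478.6 -205.1] [ 22.5 269.7] 9.5 z [66.4 70.2 73.5]
peg/post 690 [ 394.9 -222.8] [197.4 245.5] 11.9 z [ 78.8 656.1 670.5]
peg 578 [ 368.1 -140.4] [221.6  51.8] 37.7 z [111.8 658.9 670.7]
post 122 [ 478.5 -199.4] [ 24.3 257. ] 11.2 z [75.5 79.8 85.1]
tote rim 754 [801.2 121. ] [210.6 183.2] 76.5 z [49.  54.5 58.3]
tote floor 4933 [809.8 122.3] [347.8 344.3] 81.0 z [3.2 5.5 9.5]
white 259 [480.1 140.5] [235.9   8.2] 89.9 z [-1.8  1.2  3.6]
white 201 [686.   -5.4] [191.3  20.8] 4.5 z [-2.6  1.   3.2]
white 121 [5.307e+02 1.000e-01] [ 15.1 109.9] 89.8 z [-1.9  1.2  3.6]
pad 51 [502.1 383.2] [163.   73.5] 22.3 z [0.7 4.7 8. ]
side bench z 0.6001034272554762
grip 194 [474.8 356. ] [28.8 95.4] 83.3 z [63.7 67.4 70.5]
griptop 192 [460.2 357.9] [65.8 19.3] 7.2 z [63.8 67.4 70.5]
carrier plate 1342 [ 478.3 -205.3] [121.4 303.2] 10.1 z [10.3 14.2 17.9]
mods 431 [ 478.3 -206.2] [ 67.3 289.4] 10.1 z [47.3 53.3 55.6]
bar 419 [ 478.  -207.3] [ 22.  271.3] 9.8 z [64.9 69.8 73.1]
peg/post 209 [ 381.2 -168.6] [199.3 137.8] 11.2 z [ 77.5 110.6 684.2]
peg 138 [ 365.6 -127.4] [212.1  47. ] 30.8 z [ 95.4 643.  685.1]
post 79 [ 471.  -152.3] [ 24.8 134.5] 6.6 z [75.4 79.6 85.7]
tote rim 584 [799.5 119.1] [211.6 186.3] 76.3 z [48.5 53.5 57.7]
tote floor 1957 [810.2 109.2] [338.9 342.9] 44.6 z [3.2 5.2 8.5]
white 339 [478.9 134.4] [250.2  14.6] 90.0 z [-2.2  0.6  3.3]
white 308 [628.   -6.1] [ 16.2 310.1] 89.8 z [-2.4  0.7  3.3]
white 23 [778.9 250.1] [14.  18.6] 55.1 z [-2.4  0.5  2.8]
pad 2624 [503.8 361.8] [204.9 118.2] 7.9 z [1.3 4.3 7.4]
```

View pics/crop1.png

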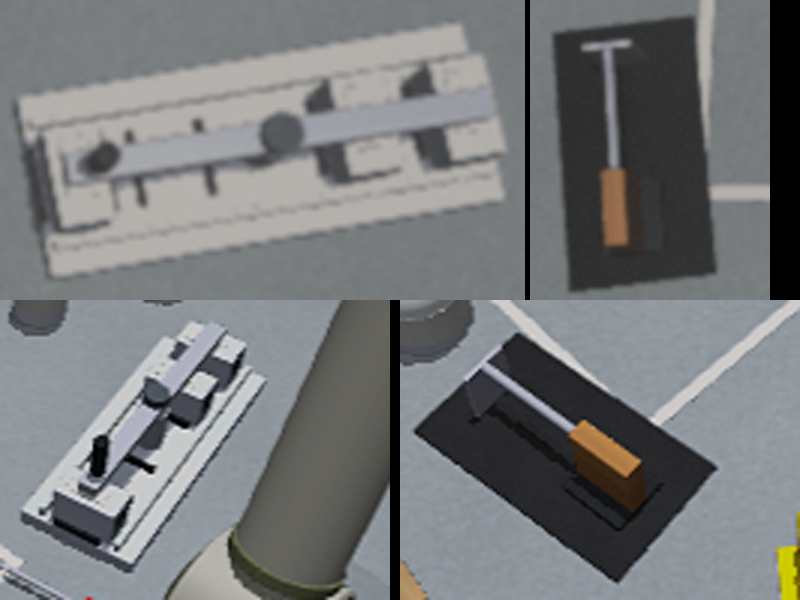

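The crop confirms it: the hook has a wooden grip, a steel rod and a blade on the black pad. Three modules are there, at carrier y = +125, -60 and -125. Next I compute the hook's axis and the outline.

```bash
python3 - <<'E'
from h import *
t=pickle.load(open("top0.pkl","rb"));s=pickle.load(open("side0.pkl","rb"))
print("grip top",onz(t,193,269,67)[:2],onz(s,243,341,67)[:2]," blade top",onz(t,190.3,215,60)[:2])
for n,c in(("t",t),("s",s)):
    f=c["frame"];hsv=cv2.cvtColor(f,cv2.COLOR_BGR2HSV);P=cloud(c);X,Y,Z=P[...,0],P[...,1],P[...,2]
    wood=(hsv[...,0]>3)&(hsv[...,0]<18)&(hsv[...,1]>110)&(hsv[...,2]>60)&(Z>62)&(Z<74)&(X>400)&(X<520)&(Y>300)&(Y<420); print(n,"grip",rect(P[wood]),P[wood].mean(0))
    k=(Z>50)&(Z<70)&(X>515)&(X<620)&(Y>320)&(Y<400)&(hsv[...,2]>120)&(hsv[...,1]<70);print("rod+blade",k.sum(),rect(P[k]));b=k&(X>P[k][:,0].max()-12);print("blade",P[b].mean(0))
for uv in((225,150),(348,150),(348,265),(223,265)):print("outline",onz(t,*uv,0)[:2])
for l,uv in(("jar",(196,180)),("screwdr",(348,315)),("carton",(118,245))):print(l,onz(t,*uv,0)[:2])
E
```

```text
grip top [456.5797292  356.55757535] [451.63867047 360.40346381]  blade top [588.34484364 373.14352452]
t grip (array([456.8, 357.7]), array([58.3, 17.3]), 7.5) [456.8018635  357.0078003   67.19624661]
rod+blade 93 (array([554.7, 376.6]), array([34.6, 75.3]), 85.2)
blade [587.26158876 374.18143755  60.5609978 ]
s grip (array([456. , 357.4]), array([57.4, 19.3]), 7.2) [455.33861871 358.19888053  67.25282066]
rod+blade 105 (array([553.8, 367.3]), array([75. , 39.6]), 9.6)
blade [587.39648385 372.73386017  59.90916901]
outline [779.38267331 310.31306446]
outline [781.71065536 -11.01359534]
outline [478.94884728  -9.59822148]
outline [476.30567637 300.49335939]
jar [696.70117922 381.15453938]
screwdr [356.62196144  -9.02635848]
carton [524.60382836 566.42218643]
```

```bash
python3 -m handwheel '[[[-1,0.25,0.2,0.05,0,0,0],[-1,0.25,0.2,0.05,0,0,0],[-1,0.25,0.2,0.05,0,0,0],[-1,0.25,0.2,0.05,0,0,0],[-1,0.25,0.2,0.05,0,0,0],[-1,0.25,0.2,0.05,0,0,0],[-1,0.25,0.2,0.05,0,0,0],[-1,0.25,0.2,0.05,0,0,0]]]'
```

```text
time: 0.77
position: [380.2, -332.6, 455.1]
tool_rot: [[0.972, 0.235, 0.0], [0.235, -0.972, 0.0], [0.0, -0.0, -1.0]]
contact_force: [0.8, -1.8, 0.2]
grip_width: 1.0
grip_force: 0.0
```

```bash
python3 -m handwheel '[[[-1,0.12,0.33,-0.05,0,0,-6.4],[-1,0.12,0.33,-0.05,0,0,-6.4],[-1,0.12,0.33,-0.05,0,0,-6.4],[-1,0.12,0.33,-0.05,0,0,-6.4],[-1,0.12,0.33,-0.05,0,0,-6.4],[-1,0.12,0.33,-0.05,0,0,-6.4],[-1,0.12,0.33,-0.05,0,0,-6.4],[-1,0.12,0.33,-0.05,0,0,-6.4]]]'
python3 -m handwheel '[[[-1,-0.044,0.32,-0.05,0,0,0],[-1,-0.044,0.32,-0.05,0,0,0],[-1,-0.044,0.32,-0.05,0,0,0],[-1,-0.044,0.32,-0.05,0,0,0],[-1,-0.044,0.32,-0.05,0,0,0],[-1,-0.044,0.32,-0.05,0,0,0],[-1,-0.044,0.32,-0.05,0,0,0],[-1,-0.044,0.32,-0.05,0,0,0]]]'
```

```text
time: 1.43
position: [491.4, -22.5, 407.4]
tool_rot: [[0.992, 0.124, -0.0], [0.124, -0.992, 0.0], [-0.0, -0.0, -1.0]]
contact_force: [-0.1, -0.7, 0.3]
grip_width: 0.999
grip_force: 0.0
time: 2.1
position: [446.3, 297.8, 357.1]
tool_rot: [[0.992, 0.125, -0.001], [0.125, -0.992, -0.0], [-0.001, -0.0, -1.0]]
contact_force: [0.0, -0.8, 0.2]
grip_width: 1.003
grip_force: 0.0
```

```bash
python3 -m handwheel '[[[-1,0.01,0.06,-0.08,0,0,0],[-1,0.01,0.06,-0.08,0,0,0],[-1,0.01,0.06,-0.08,0,0,0],[-1,0.01,0.06,-0.08,0,0,0],[-1,0.01,0.06,-0.08,0,0,0]]]'; python3 - <<'E'
from h import *
c=viewer.capture("wrist");cv2.imwrite("pics/w1.png",c["frame"]);pickle.dump(c,open("w1.pkl","wb"))
f=c["frame"];hsv=cv2.cvtColor(f,cv2.COLOR_BGR2HSV);P=wcloud(c);X,Y,Z=[P[...,i] for i in range(3)]
k=(hsv[...,0]>3)&(hsv[...,0]<18)&(hsv[...,1]>110)&(hsv[...,2]>60)&(abs(X-456)<70)&(abs(Y-357)<70)
print(c["fx"],k.sum());kk=k&(Z>60)&(Z<75);print(rect(P[kk]),np.percentile(Z[kk],[5,50,95]))
E
```

```text
time: 2.52
position: [457.2, 355.4, 277.4]
tool_rot: [[0.992, 0.125, -0.001], [0.125, -0.992, -0.001], [-0.002, 0.001, -1.0]]
contact_force: [0.2, -0.9, 0.1]
grip_width: 0.999
grip_force: 0.0
371.64829954431775 3414
(array([457.7, 357. ]), array([59.2, 18.1]), 7.0) [65.09307437 66.47280038 67.48231907]
```

Wrist camera agrees: the grip is at (457.5, 357), yaw 7.0°, top 66.5. Descend and grasp.

```bash
python3 -m handwheel '[[[-1,0,0.002,-0.04,0,0,0],[-1,0,0.002,-0.075,0,0,0],[-1,0,0.002,-0.087,0,0,0],[-1,0,0.002,-0.087,0,0,0],[0.2,0,0.002,-0.087,0,0,0],[1,0,0.002,-0.087,0,0,0],[1,0,0.002,-0.087,0,0,0],[1,0,0.002,-0.087,0,0,0]]]' 40
python3 -m handwheel '[[[1,0,0,0,0,0,0],[1,0,0,0,0,0,0],[1,0,0,0,0,0,0],[1,0,0,0,0,0,0]]]' 40
```

```text
time: 3.23
position: [457.5, 357.3, 192.3]
tool_rot: [[0.992, 0.124, 0.002], [0.124, -0.992, 0.001], [0.003, -0.001, -1.0]]
contact_force: [1.0, -0.5, -0.5]
grip_width: 0.728
grip_force: 0.0
time: 3.57
position: [457.2, 357.4, 190.8]
tool_rot: [[0.992, 0.124, 0.0], [0.124, -0.992, 0.0], [0.0, -0.0, -1.0]]
contact_force: [0.1, -0.4, -0.3]
grip_width: 0.42
grip_force: 0.0
```

```bash
python3 -m handwheel '[[[1,0,0,0,0,0,0],[1,0,0,0,0,0,0],[1,0,0,0,0,0,0],[1,0,0,0,0,0,0],[1,0,0,0,0,0,0],[1,0,0,0,0,0,0]]]' 40
python3 -m handwheel '[[[1,0,0,0.02,0,0,0],[1,0,0,0.05,0,0,0],[1,0,0,0.08,0,0,0],[1,0,0,0.11,0,0,0],[1,0,0,0.11,0,0,0]]]'
```

```text
time: 4.07
position: [457.3, 357.4, 190.7]
tool_rot: [[0.992, 0.124, -0.0], [0.124, -0.992, 0.0], [-0.0, -0.0, -1.0]]
contact_force: [-0.1, -0.3, -1.5]
grip_width: 0.2
grip_force: 40.0
time: 4.48
position: [457.7, 357.7, 306.1]
tool_rot: [[0.992, 0.124, 0.008], [0.124, -0.992, 0.004], [0.009, -0.003, -1.0]]
contact_force: [1.0, 1.2, -2.5]
grip_width: 0.201
grip_force: 40.0
```

```bash
python3 -m handwheel '[[[1,0,-0.192,0,0,0,-20.6],[1,0.05,-0.192,0,0,0,-20.6],[1,0.1535,-0.192,0,0,0,-20.6],[1,0.1535,-0.192,0,0,0,-20.6],[1,0.1535,-0.192,0,0,0,-20.6],[1,0.1535,-0.192,0,0,0,-20.6],[1,0.1535,-0.192,0,0,0,-20.6],[1,0.1535,-0.192,0,0,0,-20.6]]]'
python3 -m handwheel '[[[1,0,0,0,0,0,0],[1,0,0,0,0,0,0],[1,0,0,0,0,0,0]]]'
python3 - <<'E'
from h import *
s=status.sense();print(s["position"],np.degrees(np.arctan2(s["tool_rot"][1,0],s["tool_rot"][0,0])))
c=viewer.capture("side");cv2.imwrite("pics/s2.png",c["frame"]);pickle.dump(c,open("s2.pkl","wb"))
c=viewer.capture("top");cv2.imwrite("pics/t2.png",c["frame"]);pickle.dump(c,open("t2.pkl","wb"))
P=cloud(c);Z=P[...,2];k=(abs(P[...,0]-800)<125)&(abs(P[...,1]-120)<140)&(Z>48)&(Z<60);print(rect(P[k]))
E
```

```text
time: 5.15
position: [612.7, 162.8, 298.9]
tool_rot: [[0.972, -0.237, -0.002], [-0.237, -0.972, -0.0], [-0.001, 0.001, -1.0]]
contact_force: [-0.6, 0.0, -3.5]
grip_width: 0.198
grip_force: 40.0
time: 5.4
position: [609.7, 166.6, 300.6]
tool_rot: [[0.973, -0.232, -0.001], [-0.232, -0.973, 0.0], [-0.001, 0.0, -1.0]]
contact_force: [0.2, -0.4, -2.5]
grip_width: 0.2
grip_force: 40.0
[609.72352332 166.60214039 300.59928096] -13.391801271377448
(array([800.9, 121. ]), array([210.4, 182.9]), 76.3)
```

View pics/s2.png

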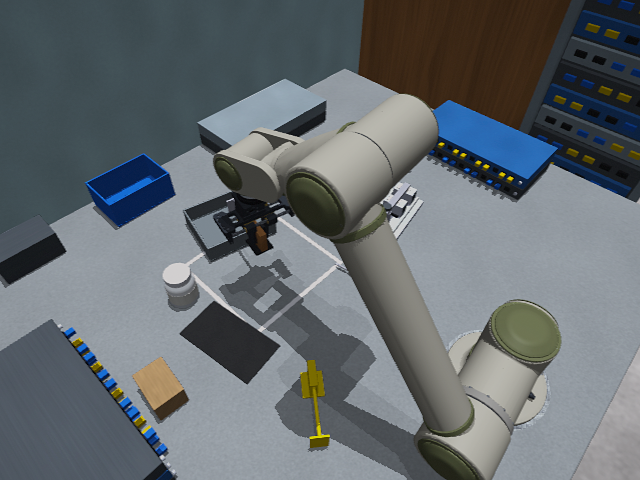

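The hook hangs upright in the gripper at about (262,238) with the tote just beyond. Lower behind the near wall, then pull.

```bash
python3 -m handwheel '[[[1,0,0,-0.03,0,0,0],[1,0,0,-0.06,0,0,0],[1,0,0,-0.09,0,0,0],[1,0,0,-0.101,0,0,0],[1,0,0,-0.101,0,0,0]]]'
python3 -m handwheel '[[[1,-0.010,0.0024,0,0,0,0],[1,-0.02,0.0047,0,0,0,0],[1,-0.03,0.0071,0,0,0,0],[1,-0.04,0.0095,0,0,0,0],[1,-0.05,0.012,0,0,0,0],[1,-0.06,0.0143,0,0,0,0],[1,-0.07,0.0167,0,0,0,0],[1,-0.08,0.019,0,0,0,0]]]'
python3 -m handwheel '[[[1,-0.010,0.0024,0,0,0,0],[1,-0.02,0.0047,0,0,0,0],[1,-0.03,0.0071,0,0,0,0],[1,-0.04,0.0095,0,0,0,0],[1,-0.05,0.012,0,0,0,0],[1,-0.06,0.0143,0,0,0,0],[1,-0.06,0.0143,0,0,0,0],[1,-0.06,0.0143,0,0,0,0]]]'
python3 - <<'E'
from h import *
c=viewer.capture("side");cv2.imwrite("pics/s3.png",c["frame"]);pickle.dump(c,open("s3.pkl","wb"))
P=cloud(c);Z=P[...,2];k=(P[...,0]>560)&(P[...,0]<900)&(abs(P[...,1]-140)<160)&(Z>50)&(Z<58);print(k.sum(),rect(P[k]))
E
```

```text
time: 5.92
position: [610.0, 165.8, 197.4]
tool_rot: [[0.973, -0.233, -0.005], [-0.233, -0.973, -0.0], [-0.005, 0.002, -1.0]]
contact_force: [0.4, -1.1, -3.2]
grip_width: 0.197
grip_force: 40.0
time: 6.58
position: [531.0, 184.7, 202.0]
tool_rot: [[0.972, -0.233, 0.004], [-0.233, -0.972, 0.0], [0.004, -0.002, -1.0]]
contact_force: [3.0, -0.5, -4.4]
grip_width: 0.201
grip_force: 40.0
time: 7.25
position: [470.1, 198.9, 199.8]
tool_rot: [[0.973, -0.233, -0.002], [-0.233, -0.973, -0.0], [-0.002, 0.0, -1.0]]
contact_force: [-0.3, 0.2, -1.9]
grip_width: 0.198
grip_force: 40.0
380 (array([676.5, 148.8]), array([210.6, 183.3]), 76.5)
```

View pics/s3.png

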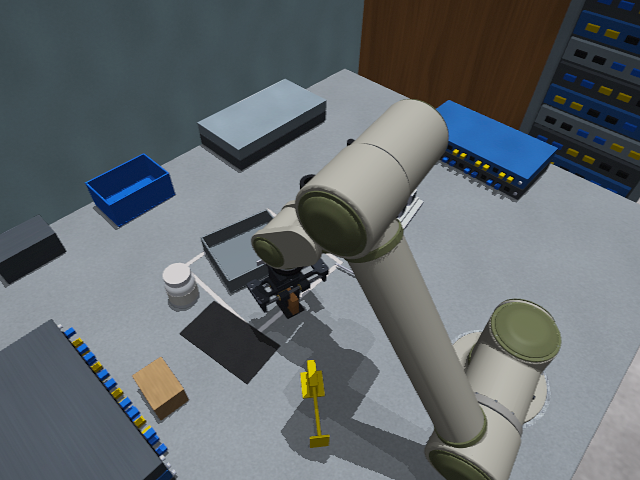

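The tote is at (676, 149), sliding straight (centre about px (238,250)). It needs another 48 mm.

```bash
python3 -m handwheel '[[[1,-0.010,0.001,0,0,0,0],[1,-0.02,0.002,0,0,0,0],[1,-0.03,0.003,0,0,0,0],[1,-0.04,0.004,0,0,0,0],[1,-0.048,0.004,0,0,0,0],[1,-0.048,0.004,0,0,0,0],[1,-0.048,0.004,0,0,0,0],[1,-0.048,0.004,0,0,0,0]]]'
python3 -m handwheel '[[[1,0.012,-0.003,0,0,0,0],[1,0.018,-0.004,0,0,0,0],[1,0.018,-0.004,0,0,0,0],[1,0.018,-0.004,0.03,0,0,0],[1,0.018,-0.004,0.07,0,0,0],[1,0.018,-0.004,0.11,0,0,0],[1,0.018,-0.004,0.11,0,0,0]]]'
python3 - <<'E'
from h import *
for n in("side","top"):
  c=viewer.capture(n);P=cloud(c);Z=P[...,2];k=(P[...,0]>500)&(P[...,0]<800)&(abs(P[...,1]-150)<160)&(Z>50)&(Z<58);print(k.sum(),rect(P[k]))
  hsv=cv2.cvtColor(c["frame"],cv2.COLOR_BGR2HSV);k=(c["frame"].max(2)<50)&(Z>0)&(Z<8)&(abs(P[...,0]-505)<140)&(abs(P[...,1]-362)<90);print("pad",k.sum(),rect(P[k]))
  cv2.imwrite(f"pics/{n}4.png",c["frame"])
E
```

```text
time: 7.97
position: [422.8, 202.7, 199.7]
tool_rot: [[0.972, -0.233, -0.0], [-0.233, -0.972, 0.0], [-0.0, 0.0, -1.0]]
contact_force: [0.9, 0.6, -3.0]
grip_width: 0.201
grip_force: 40.0
time: 8.55
position: [441.4, 199.0, 316.0]
tool_rot: [[0.972, -0.233, 0.011], [-0.233, -0.972, 0.002], [0.011, -0.005, -1.0]]
contact_force: [0.8, 1.2, -0.7]
grip_width: 0.198
grip_force: 40.0
313 (array([634.6, 177. ]), array([168.8, 184.8]), 79.3)
pad 3863 (array([513.1, 343.7]), array([220.2, 158.3]), 6.8)
576 (array([628.7, 155.6]), array([211. , 181.4]), 76.6)
pad 1613 (array([513.2, 362.2]), array([214.4, 115.2]), 8.2)
```

Tote at (629, 156), well inside. Put the hook back.

```bash
python3 -m handwheel '[[[1,0.016,0.158,0,0,0,20.5],[1,0.016,0.158,0,0,0,20.5],[1,0.016,0.158,0,0,0,20.5],[1,0.016,0.158,0,0,0,20.5],[1,0.016,0.158,0,0,0,20.5],[1,0.016,0.158,0,0,0,20.5],[1,0.016,0.158,0,0,0,20.5]]]'
python3 -m handwheel '[[[1,0,0,-0.03,0,0,0],[1,0,0,-0.06,0,0,0],[1,0,0,-0.09,0,0,0],[1,0,0,-0.1,0,0,0],[1,0,0,-0.105,0,0,0],[1,0,0,-0.105,0,0,0],[1,0,0,-0.105,0,0,0]]]'
```

```text
time: 9.23
position: [456.5, 356.3, 307.7]
tool_rot: [[0.993, 0.122, -0.004], [0.122, -0.993, -0.002], [-0.004, 0.002, -1.0]]
contact_force: [-0.6, -0.4, -3.1]
grip_width: 0.2
grip_force: 40.0
time: 9.82
position: [457.2, 356.5, 206.0]
tool_rot: [[0.993, 0.121, 0.002], [0.121, -0.993, 0.001], [0.002, -0.001, -1.0]]
contact_force: [0.0, -0.6, -2.1]
grip_width: 0.204
grip_force: 40.0
```

```bash
python3 -m handwheel '[[[1,0,0,-0.006,0,0,0],[1,0,0,-0.011,0,0,0],[1,0,0,-0.015,0,0,0],[1,0,0,-0.015,0,0,0]]]'
python3 -m handwheel '[[[0.2,0,0,0,0,0,0],[-0.2,0,0,0,0,0,0],[-0.2,0,0,0,0,0,0],[-0.2,0,0,0,0,0,0],[-0.2,0,0,0,0,0,0],[-0.2,0,0,0,0,0,0]]]'
python3 -m handwheel '[[[-0.2,0,0,0.03,0,0,0],[-0.2,0,0,0.07,0,0,0],[-0.2,0,0,0.11,0,0,0],[-0.2,0,0,0.15,0,0,0],[-0.2,0,0,0.15,0,0,0]]]'
python3 - <<'E'
from h import *
c=viewer.capture("wrist");cv2.imwrite("pics/w5.png",c["frame"])
E
```

```text
time: 10.15
position: [456.8, 356.7, 190.6]
tool_rot: [[0.993, 0.122, 0.001], [0.122, -0.993, 0.0], [0.001, -0.0, -1.0]]
contact_force: [-2.6, -1.6, 6.3]
grip_width: 0.204
grip_force: 40.0
time: 10.65
position: [456.8, 356.7, 189.7]
tool_rot: [[0.993, 0.122, -0.0], [0.122, -0.993, -0.0], [-0.0, 0.0, -1.0]]
contact_force: [0.9, 1.1, 1.3]
grip_width: 0.594
grip_force: 0.0
time: 11.07
position: [457.1, 357.0, 347.6]
tool_rot: [[0.992, 0.122, 0.012], [0.122, -0.992, 0.006], [0.013, -0.005, -1.0]]
contact_force: [0.2, -0.0, 0.2]
grip_width: 0.601
grip_force: 0.0
```

View pics/w5.png

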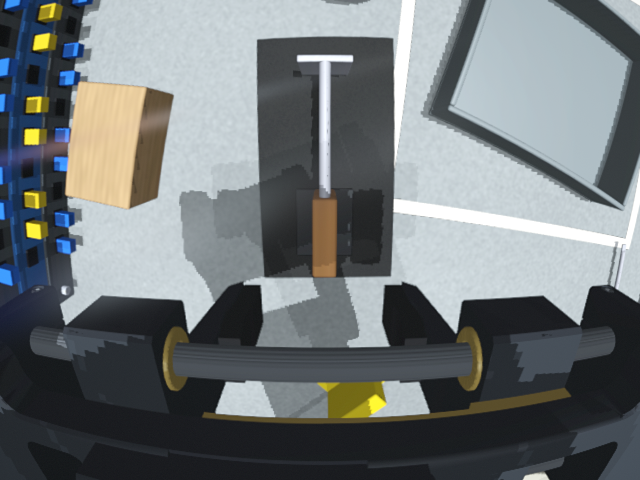

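Hook stands on the pad: grip at (325,235), blade (325,58). Now to the bar peg.

```bash
python3 -m handwheel '[[[-0.2,0,-0.32,0,0,0,50],[-0.2,0,-0.32,0,0,0,50],[-0.2,0,-0.32,0,0,0,50],[-0.2,0,-0.32,0,0,0,50],[-0.2,0,-0.32,0,0,0,50],[-0.2,0,-0.32,0,0,0,50],[-0.2,0,-0.32,0,0,0,50],[-0.2,0,-0.32,0,0,0,50]]]'
python3 -m handwheel '[[[-0.2,0,-0.129,0,0,0,43],[-0.2,0,-0.129,0,0,0,43],[-0.2,0,-0.129,0,0,0,43],[-0.2,0,-0.129,0,0,0,43],[-0.2,0,-0.129,0,0,0,43],[-0.2,0,-0.129,0,0,0,43],[-0.2,0,-0.129,0,0,0,43],[-0.2,0,-0.129,0,0,0,43]]]'
python3 - <<'E'
from h import *
c=viewer.capture("wrist");cv2.imwrite("pics/w6.png",c["frame"]);pickle.dump(c,open("w6.pkl","wb"))
P=wcloud(c);X,Y,Z=[P[...,i] for i in range(3)];near=(abs(X-478)<180)&(abs(Y+205)<180)
for l,a,b in(("peg",100,116),("post",76,84),("bar",66,73),("mods",48,57)):
    k=near&(Z>a)&(Z<b);n,L,S,_=cv2.connectedComponentsWithStats(np.uint8(k))
    for i in np.argsort(-S[1:,4])[:3]+1:
        if S[i,4]>30:print(l,S[i,4],S[i,:4],rect(P[L==i]),P[L==i].mean(0).round(1))
c=viewer.capture("top");P=cloud(c);X,Y,Z=[P[...,i] for i in range(3)]
k=(abs(X-458)<25)&(abs(Y+92)<25)&(Z>100)&(Z<118);print("top peg",k.sum(),P[k].mean(0) if k.any() else 0)
E
```

```text
time: 11.78
position: [456.5, 54.6, 338.7]
tool_rot: [[0.541, 0.841, -0.002], [0.841, -0.541, 0.0], [-0.001, -0.002, -1.0]]
contact_force: [1.3, -0.4, -1.0]
grip_width: 0.598
grip_force: 0.0
time: 12.45
position: [456.8, -73.3, 338.7]
tool_rot: [[-0.174, 0.985, -0.002], [0.985, 0.174, 0.001], [0.001, -0.002, -1.0]]
contact_force: [-0.0, 0.5, -0.9]
grip_width: 0.599
grip_force: 0.0
peg 610 [313 272  26  31] (array([461.2, -93.2]), array([15.3, 15.5]), 53.2) [460.8 -91.7 109.8]
post 627 [308 387  31  26] (array([ 479.9, -206.9]), array([24.8, 26.5]), 9.2) [ 479.7 -205.4   79.2]
post 86 [314 260  23  12] (array([460.4, -88.7]), array([15.2,  7. ]), 8.3) [459.9 -87.5  80. ]
bar 1938 [312 239  28 108] (array([ 465.2, -116.5]), array([19.7, 87.7]), 9.8) [ 465.4 -118.3   69.4]
bar 142 [312 409  23   9] (array([ 483.9, -230.1]), array([19.5, 10.9]), 11.0) [ 484.  -230.8   69.4]
bar 98 [309 383  29  10] (array([ 478. , -198.1]), array([23.4,  8. ]), 13.8) [ 478.3 -196.7   70.5]
mods 3117 [278 222  87  48] (array([456.9, -84.1]), array([64.5, 36.3]), 10.4) [455.9 -81.8  53.5]
mods 109 [335 413  23   5] (array([ 508.7, -244.8]), array([20.9,  2.9]), 8.9) [ 508.7 -244.7   51.4]
mods 98 [290 412  22   6] (array([ 466.1, -252.2]), array([20.3,  3.3]), 14.5) [ 466.1 -252.5   51.4]
top peg 0 0
```

View pics/w6.png

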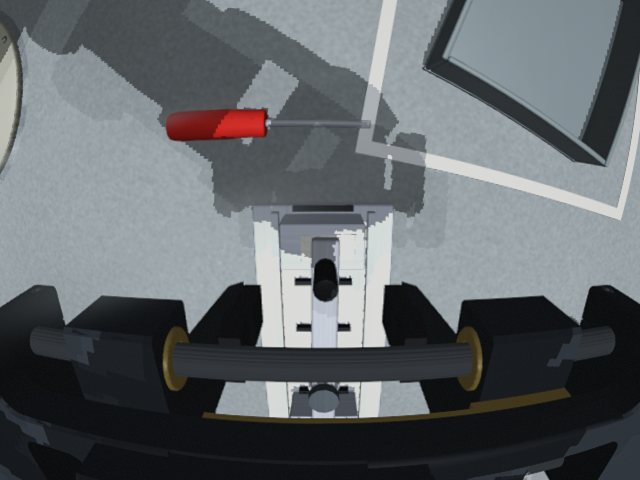

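Peg at (325,280) px = (460.5, -92.5), top ~112. Grip it.

```bash
python3 -m handwheel '[[[-0.2,0.0035,-0.019,0,0,0,0],[-0.2,0.0035,-0.019,-0.03,0,0,0],[-0.2,0.0035,-0.019,-0.065,0,0,0],[0,0.0035,-0.019,-0.098,0,0,0],[1,0.0035,-0.019,-0.098,0,0,0],[1,0.0035,-0.019,-0.098,0,0,0],[1,0.0035,-0.019,-0.098,0,0,0],[1,0.0035,-0.019,-0.098,0,0,0]]]' 25
python3 -m handwheel '[[[1,0,0,0,0,0,0],[1,0,0,0,0,0,0],[1,0,0,0,0,0,0],[1,0,0,0,0,0,0],[1,0,0,0,0,0,0]]]' 25
python3 - <<'E'
# arc plan: hinge->peg start vector, cumulative shift (mm) for clockwise angle
import numpy as np
r=np.array([460.5-479.8,-92.5+206.5])
for half in(0,1):
    a0=44*half;R=lambda a:np.array([[np.cos(a),np.sin(a)],[-np.sin(a),np.cos(a)]])
    for a in np.arange(5.5,47,5.5): print(half,a,((R(np.radians(a+a0))-R(np.radians(a0)))@r).round(1))
E
```

```text
time: 13.22
position: [461.0, -92.2, 243.5]
tool_rot: [[-0.172, 0.985, 0.003], [0.985, 0.172, -0.001], [-0.002, 0.003, -1.0]]
contact_force: [1.3, -0.6, 0.7]
grip_width: 0.244
grip_force: 0.0
time: 13.63
position: [460.8, -92.2, 243.3]
tool_rot: [[-0.172, 0.985, 0.003], [0.985, 0.172, -0.001], [-0.002, 0.003, -1.0]]
contact_force: [-0.6, 0.7, 7.1]
grip_width: 0.171
grip_force: 25.0
0 5.5 [11.   1.3]
0 11.0 [22.1  1.6]
0 16.5 [33.2  0.8]
0 22.0 [44.1 -1.1]
0 27.5 [54.8 -4. ]
0 33.0 [65.2 -7.9]
0 38.5 [ 75.2 -12.8]
0 44.0 [ 84.6 -18.6]
1 5.5 [ 8.8 -6.7]
1 11.0 [ 17.  -14.2]
1 16.5 [ 24.4 -22.5]
1 22.0 [ 31.  -31.4]
1 27.5 [ 36.7 -40.9]
1 33.0 [ 41.4 -51. ]
1 38.5 [ 45.2 -61.4]
1 44.0 [ 47.9 -72.1]
```

```bash
python3 -m handwheel '[[[1,0.011,0.0013,0.003,0,0,-5.5],[1,0.022,0.0016,0.004,0,0,-11],[1,0.033,0.0008,0.004,0,0,-16.5],[1,0.044,-0.001,0.004,0,0,-22],[1,0.055,-0.004,0.004,0,0,-27.5],[1,0.065,-0.008,0.004,0,0,-33],[1,0.075,-0.013,0.004,0,0,-38.5],[1,0.0845,-0.0185,0.004,0,0,-44]]]'
python3 -m handwheel '[[[1,0.009,-0.0067,0,0,0,-5.5],[1,0.017,-0.014,0,0,0,-11],[1,0.0245,-0.0225,0,0,0,-16.5],[1,0.031,-0.0315,0,0,0,-22],[1,0.0367,-0.041,0,0,0,-27.5],[1,0.0415,-0.051,0,0,0,-33],[1,0.045,-0.0615,0,0,0,-38.5],[1,0.048,-0.072,0,0,0,-44]]]'
python3 -m handwheel '[[[1,0.0005,-0.004,0,0,0,-2],[1,0.0005,-0.004,0,0,0,-2],[1,0.0005,-0.004,0,0,0,-2]]]'
```

```text
time: 14.3
position: [544.7, -109.7, 244.0]
tool_rot: [[0.564, 0.826, -0.005], [0.826, -0.564, 0.004], [0.0, -0.006, -1.0]]
contact_force: [-0.3, 3.3, -16.5]
grip_width: 0.171
grip_force: 25.0
time: 14.97
position: [593.9, -181.8, 244.1]
tool_rot: [[0.979, 0.202, 0.001], [0.202, -0.979, 0.004], [0.001, -0.003, -1.0]]
contact_force: [8.4, 4.1, -17.0]
grip_width: 0.171
grip_force: 25.0
time: 15.22
position: [594.5, -186.2, 244.1]
tool_rot: [[0.985, 0.171, 0.002], [0.171, -0.985, 0.002], [0.003, -0.002, -1.0]]
contact_force: [14.1, 0.6, -20.0]
grip_width: 0.174
grip_force: 25.0
```

```bash
python3 -m handwheel '[[[0,0,0,0,0,0,0],[-0.2,0,0,0,0,0,0],[-0.2,0,0,0,0,0,0],[-0.2,0,0,0,0,0,0],[-0.2,0,0,0.04,0,0,0],[-0.2,0,0,0.08,0,0,0],[-0.8,0,0,0.12,0,0,0],[-0.8,0,0,0.12,0,0,0]]]'
python3 -m handwheel '[[[-0.8,-0.14,0.1,-0.02,0,0,0],[-0.8,-0.14,0.1,-0.02,0,0,0],[-0.8,-0.14,0.1,-0.02,0,0,0],[-0.8,-0.14,0.1,-0.02,0,0,0],[-0.8,-0.14,0.1,-0.02,0,0,0],[-0.8,-0.14,0.1,-0.02,0,0,0]]]'
cat > look.py <<'E'
import sys
from h import *
n=sys.argv[1]
c=viewer.capture("wrist");cv2.imwrite(f"pics/{n}.png",c["frame"])
P=wcloud(c);X,Y,Z=[P[...,i] for i in range(3)];near=(abs(X-478)<190)&(abs(Y+205)<190)
for l,a,b in(("peg",100,116),("bar",66,73),("mods",48,57)):
    k=near&(Z>a)&(Z<b);N,L,S,_=cv2.connectedComponentsWithStats(np.uint8(k))
    for i in np.argsort(-S[1:,4])[:3]+1:
        if S[i,4]>60:print(l,S[i,4],S[i,:4],*rect(P[L==i]),"z",np.median(Z[L==i]).round(1))
s=status.sense();print(s["position"].round(1),np.degrees(np.arctan2(s["tool_rot"][1,0],s["tool_rot"][0,0])).round(1))
E
python3 look.py w7
```

```text
time: 15.88
position: [593.5, -186.6, 374.7]
tool_rot: [[0.985, 0.172, 0.013], [0.172, -0.985, -0.007], [0.011, 0.009, -1.0]]
contact_force: [0.6, -0.7, 0.3]
grip_width: 0.729
grip_force: 0.0
time: 16.38
position: [451.9, -85.4, 346.3]
tool_rot: [[0.985, 0.173, -0.0], [0.173, -0.985, -0.0], [-0.0, 0.0, -1.0]]
contact_force: [0.5, 0.1, -0.1]
grip_width: 0.9
grip_force: 0.0
peg 548 [502  55  28  25] [ 592.7 -186. ] [15.3 15.5] 14.6 z 111.0
bar 3714 [471  48  33 185] [ 544.4 -194.7] [139.   22.4] 9.4 z 69.4
bar 1589 [464 234  30  88] [ 438.3 -214.5] [76.5 21.1] 11.8 z 69.4
mods 4020 [297 179  49  85] [456.9 -84.2] [66.1 36.6] 10.6 z 53.7
mods 2661 [515 184  44  75] [ 491.  -265.9] [65.7 38.6] 10.0 z 53.6
mods 2036 [570 189  40  70] [ 501.2 -329.3] [65.5 38.4] 10.5 z 53.5
[453.4 -86.5 346.6] 9.9
```

View pics/w7.png

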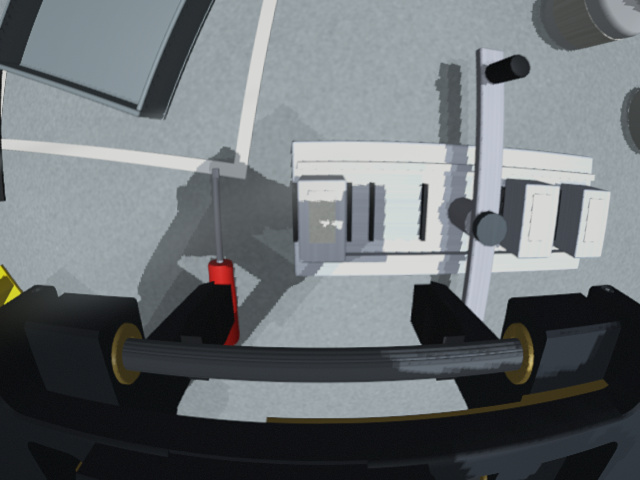

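Bar is open (peg at px (513,68)); modules at px (321,220), (537,222), (590,222). Turn the tool to close along the modules' 64 mm side and take module A at (457,-84).

```bash
python3 -m handwheel '[[[-0.8,0.0035,0.0025,-0.05,0,0,50],[-0.8,0.0035,0.0025,-0.05,0,0,50],[-0.8,0.0035,0.0025,-0.05,0,0,50],[-0.8,0.0035,0.0025,-0.05,0,0,50],[-0.8,0.0035,0.0025,-0.05,0,0,50],[-0.8,0.0035,0.0025,-0.05,0,0,50],[-0.8,0.0035,0.0025,-0.05,0,0,50]]]'
python3 -m handwheel '[[[-0.8,0,0,0,0,0,40.2],[-0.8,0,0,0,0,0,40.2],[-0.8,0,0,0,0,0,40.2],[-0.8,0,0,0,0,0,40.2],[-0.8,0,0,0,0,0,40.2],[-0.8,0,0,0,0,0,40.2],[-0.8,0,0,0,0,0,40.2]]]'
python3 look.py w8
```

```text
time: 17.02
position: [458.6, -85.4, 295.9]
tool_rot: [[0.497, 0.868, 0.002], [0.868, -0.497, -0.001], [0.0, 0.002, -1.0]]
contact_force: [-0.1, 0.3, 0.4]
grip_width: 0.898
grip_force: 0.0
time: 17.6
position: [458.5, -85.3, 295.9]
tool_rot: [[-0.177, 0.984, 0.001], [0.984, 0.177, -0.001], [-0.001, 0.001, -1.0]]
contact_force: [0.1, -0.0, 0.2]
grip_width: 0.903
grip_force: 0.0
bar 3972 [177 396 290  26] [ 477.5 -204. ] [222.6  19.1] 11.3 z 69.3
mods 5632 [269 217 105  57] [456.9 -83.7] [65. 36.] 10.3 z 53.7
mods 248 [305 385  35  13] [ 478.3 -198.2] [26.3 11.9] 10.2 z 52.5
[458.3 -85.1 295.9] 100.0
```

```bash
python3 -m handwheel '[[[-0.8,-0.0015,0.0015,-0.03,0,0,0],[-0.8,-0.0015,0.0015,-0.065,0,0,0],[-0.8,-0.0015,0.0015,-0.095,0,0,0],[-0.8,-0.0015,0.0015,-0.102,0,0,0],[-0.6,-0.0015,0.0015,-0.102,0,0,0],[1,-0.0015,0.0015,-0.102,0,0,0],[1,-0.0015,0.0015,-0.102,0,0,0],[1,-0.0015,0.0015,-0.102,0,0,0]]]' 30
python3 -m handwheel '[[[1,0,0,0,0,0,0],[1,0,0,0,0,0,0],[1,0,0,0,0,0,0],[1,0,0,0.03,0,0,0],[1,0,0,0.065,0,0,0],[1,0,0,0.1,0,0,0],[1,0,0,0.12,0,0,0],[1,0,0,0.12,0,0,0]]]' 30
```

```text
time: 18.32
position: [455.9, -82.8, 194.8]
tool_rot: [[-0.175, 0.985, 0.002], [0.985, 0.175, -0.001], [-0.001, 0.002, -1.0]]
contact_force: [0.2, 0.2, -1.8]
grip_width: 0.722
grip_force: 30.0
time: 18.98
position: [455.7, -82.6, 317.7]
tool_rot: [[-0.176, 0.984, 0.007], [0.984, 0.176, -0.003], [-0.005, 0.006, -1.0]]
contact_force: [1.0, 0.2, -0.9]
grip_width: 0.723
grip_force: 30.0
```

```bash
cat > tote.py <<'E'
from h import *
c=viewer.capture("top");P=cloud(c);X,Y,Z=[P[...,i] for i in range(3)]
k=(X>490)&(X<800)&(abs(Y-150)<170)&(Z>50)&(Z<58);N,L,S,_=cv2.connectedComponentsWithStats(np.uint8(k));C,s,a=rect(P[k]);print(k.sum(),C,s,a)
yd=np.radians(a if s[0]>s[1] else a-90);y=np.array([np.cos(yd),np.sin(yd)]);y*=np.sign(y[1])
for t in(60,0,-60):print("slot",t,(C+t*y).round(1))
s=status.sense();print(s["position"].round(1),np.degrees(np.arctan2(s["tool_rot"][1,0],s["tool_rot"][0,0])).round(1),"want yaw",np.degrees(np.arctan2(y[1],y[0])))
hsv=cv2.cvtColor(c["frame"],cv2.COLOR_BGR2HSV);w=(hsv[...,0]>3)&(hsv[...,0]<18)&(hsv[...,1]>110)&(Z>62)&(Z<74)&(abs(X-456)<80)&(abs(Y-357)<80)
if w.sum()>20:print("grip",rect(P[w]))
E
python3 tote.py
```

```text
630 [628.3 155.4] [210.1 181. ] 76.7
slot 60 [642.1 213.8]
slot 0 [628.3 155.4]
slot -60 [614.5  97. ]
[455.4 -82.5 315.3] 100.1 want yaw 76.7
grip (array([456.4, 356.5]), array([57.4, 17.8]), 6.7)
```

```bash
python3 -m handwheel '[[[1,0.1865,0.2965,0,0,0,-23.4],[1,0.1865,0.2965,0,0,0,-23.4],[1,0.1865,0.2965,0,0,0,-23.4],[1,0.1865,0.2965,0,0,0,-23.4],[1,0.1865,0.2965,0,0,0,-23.4],[1,0.1865,0.2965,0,0,0,-23.4],[1,0.1865,0.2965,0,0,0,-23.4],[1,0.1865,0.2965,0,0,0,-23.4]]]'
python3 -m handwheel '[[[1,0,0,0,0,0,0],[1,0,0,0,0,0,0],[1,0,0,0,0,0,0]]]'
```

```text
time: 19.7
position: [624.9, 187.7, 311.2]
tool_rot: [[0.23, 0.973, -0.004], [0.973, -0.23, -0.0], [-0.001, -0.004, -1.0]]
contact_force: [1.0, -1.3, -1.4]
grip_width: 0.726
grip_force: 30.0
time: 19.95
position: [624.1, 185.4, 311.7]
tool_rot: [[0.23, 0.973, -0.004], [0.973, -0.23, -0.001], [-0.002, -0.003, -1.0]]
contact_force: [-0.2, 0.4, -1.4]
grip_width: 0.725
grip_force: 30.0
```

Now shift +18, +28 and lower to TCP 187, with a softened end.

```bash
python3 -m handwheel '[[[1,0.018,0.0285,0,0,0,0],[1,0.018,0.0285,-0.02,0,0,0],[1,0.018,0.0285,-0.05,0,0,0],[1,0.018,0.0285,-0.08,0,0,0],[1,0.018,0.0285,-0.105,0,0,0],[1,0.018,0.0285,-0.115,0,0,0],[1,0.018,0.0285,-0.12,0,0,0],[1,0.018,0.0285,-0.12,0,0,0]]]'
```

```text
time: 20.62
position: [642.4, 213.3, 193.5]
tool_rot: [[0.231, 0.973, -0.001], [0.973, -0.231, -0.0], [-0.0, -0.001, -1.0]]
contact_force: [-0.8, -0.2, -1.4]
grip_width: 0.729
grip_force: 30.0
```

```bash
python3 -m handwheel '[[[1,0,0,-0.004,0,0,0],[1,0,0,-0.007,0,0,0],[1,0,0,-0.007,0,0,0],[0.2,0,0,-0.007,0,0,0],[-0.75,0,0,-0.007,0,0,0],[-0.75,0,0,-0.007,0,0,0],[-0.75,0,0,-0.007,0,0,0],[-0.75,0,0,-0.007,0,0,0]]]'
python3 -m handwheel '[[[-0.75,0,0,0.02,0,0,0],[-0.75,0,0,0.05,0,0,0],[-0.75,0,0,0.09,0,0,0],[-0.75,0,0,0.12,0,0,0],[-0.8,0,0,0.12,0,0,0]]]'
python3 - <<'E'
from h import *
c=viewer.capture("wrist");cv2.imwrite("pics/w9.png",c["frame"])
E
```

```text
time: 21.28
position: [642.4, 214.2, 187.1]
tool_rot: [[0.23, 0.973, 0.001], [0.973, -0.23, 0.0], [0.0, 0.001, -1.0]]
contact_force: [0.7, 0.9, 0.2]
grip_width: 0.876
grip_force: 0.0
time: 21.7
position: [642.8, 214.4, 314.2]
tool_rot: [[0.23, 0.973, 0.012], [0.973, -0.23, 0.002], [0.005, 0.011, -1.0]]
contact_force: [0.2, 0.9, 0.7]
grip_width: 0.899
grip_force: 0.0
```

View pics/w9.png

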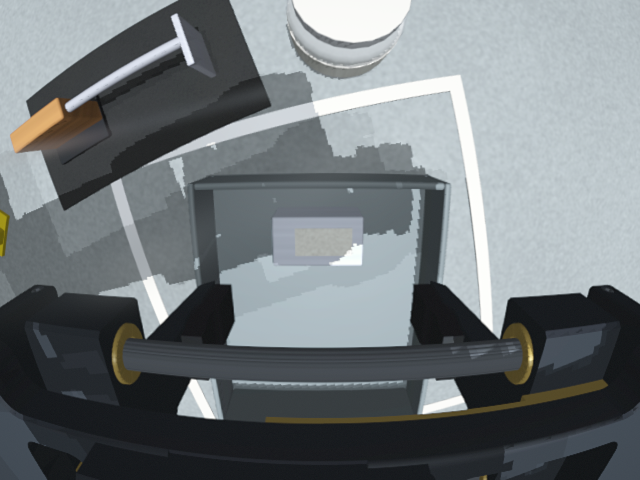

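Module A stands in the tote at px (317,241). Next B at (490.5,-265.5).

```bash
python3 -m handwheel '[[[-0.8,-0.08,-0.28,0,0,0,23.5],[-0.8,-0.08,-0.28,0,0,0,23.5],[-0.8,-0.08,-0.28,0,0,0,23.5],[-0.8,-0.08,-0.28,0,0,0,23.5],[-0.8,-0.08,-0.28,0,0,0,23.5],[-0.8,-0.08,-0.28,0,0,0,23.5],[-0.8,-0.08,-0.28,0,0,0,23.5],[-0.8,-0.08,-0.28,0,0,0,23.5]]]'
python3 -m handwheel '[[[-0.8,-0.072,-0.18,0,0,0,0],[-0.8,-0.072,-0.18,0,0,0,0],[-0.8,-0.072,-0.18,0,0,0,0],[-0.8,-0.072,-0.18,0,0,0,0],[-0.8,-0.072,-0.18,0,0,0,0],[-0.8,-0.072,-0.18,0,0,0,0],[-0.8,-0.072,-0.18,0,0,0,0]]]'
python3 look.py w10
```

```text
time: 22.42
position: [560.9, -71.3, 305.6]
tool_rot: [[-0.172, 0.985, -0.002], [0.985, 0.172, -0.001], [-0.0, -0.003, -1.0]]
contact_force: [0.7, -0.5, 0.2]
grip_width: 0.898
grip_force: 0.0
time: 23.0
position: [489.9, -246.6, 305.8]
tool_rot: [[-0.175, 0.985, -0.001], [0.985, 0.175, 0.001], [0.002, -0.001, -1.0]]
contact_force: [-0.3, 0.9, -0.2]
grip_width: 0.902
grip_force: 0.0
peg 787 [513 186  33  32] [ 592.6 -186.5] [15.9 15.5] 19.5 z 110.9
bar 5959 [114 171 192  38] [ 409.7 -219.9] [126.7  20.6] 10.3 z 69.4
bar 5319 [332 171 196  36] [ 550.  -194.2] [127.3  20.7] 9.9 z 69.5
mods 4899 [271 246  99  52] [ 490.9 -265.7] [65.4 36.3] 10.2 z 53.7
mods 1328 [274 331  90  16] [ 498.6 -317.3] [65.1 11.7] 11.0 z 53.3
[ 490.4 -245.5  306. ] 100.2
```

```bash
python3 -m handwheel '[[[-0.8,0,-0.0195,0,0,0,0],[-0.8,0,-0.0195,-0.035,0,0,0],[-0.8,0,-0.0195,-0.07,0,0,0],[-0.8,0,-0.0195,-0.1,0,0,0],[-0.8,0,-0.0195,-0.112,0,0,0],[-0.8,0,-0.0195,-0.112,0,0,0],[-0.6,0,-0.0195,-0.112,0,0,0],[1,0,-0.0195,-0.112,0,0,0]]]' 30
python3 -m handwheel '[[[1,0,0,0,0,0,0],[1,0,0,0,0,0,0],[1,0,0,0,0,0,0],[1,0,0,0,0,0,0],[1,0,0,0.03,0,0,0],[1,0,0,0.065,0,0,0],[1,0,0,0.1,0,0,0],[1,0,0,0.12,0,0,0]]]' 30
```

```text
time: 23.72
position: [491.0, -264.2, 194.8]
tool_rot: [[-0.179, 0.984, 0.0], [0.984, 0.179, 0.0], [0.0, 0.0, -1.0]]
contact_force: [0.1, 0.0, 0.8]
grip_width: 0.769
grip_force: 0.0
time: 24.38
position: [490.4, -265.4, 318.4]
tool_rot: [[-0.177, 0.984, 0.003], [0.984, 0.177, -0.003], [-0.003, 0.003, -1.0]]
contact_force: [-0.8, -1.2, -1.3]
grip_width: 0.72
grip_force: 30.0
```

```bash
python3 tote.py
```

```text
640 [628.5 155.5] [210.8 181.2] 76.7
slot 60 [642.3 213.9]
slot 0 [628.5 155.5]
slot -60 [614.7  97.1]
[ 490.7 -265.5  321.1] 100.2 want yaw 76.7
grip (array([456.3, 356.4]), array([57.4, 17. ]), 6.6)
```

```bash
python3 -m handwheel '[[[1,0.1,0.25,0,0,0,-23.5],[1,0.1,0.25,0,0,0,-23.5],[1,0.1,0.25,0,0,0,-23.5],[1,0.1,0.25,0,0,0,-23.5],[1,0.1,0.25,0,0,0,-23.5],[1,0.1,0.25,0,0,0,-23.5],[1,0.1,0.25,0,0,0,-23.5]]]'
python3 -m handwheel '[[[1,0.038,0.171,0,0,0,0],[1,0.038,0.171,0,0,0,0],[1,0.038,0.171,0,0,0,0],[1,0.038,0.171,0,0,0,0],[1,0.038,0.171,0,0,0,0],[1,0.038,0.171,-0.03,0,0,0],[1,0.038,0.171,-0.06,0,0,0],[1,0.038,0.171,-0.06,0,0,0]]]'
```

```text
time: 25.02
position: [590.8, -12.2, 314.0]
tool_rot: [[0.229, 0.974, -0.001], [0.974, -0.229, 0.001], [0.0, -0.001, -1.0]]
contact_force: [0.4, -0.3, -2.0]
grip_width: 0.724
grip_force: 30.0
time: 25.68
position: [627.1, 155.7, 248.4]
tool_rot: [[0.23, 0.973, -0.011], [0.973, -0.23, -0.001], [-0.003, -0.011, -1.0]]
contact_force: [-0.7, -0.0, -2.2]
grip_width: 0.724
grip_force: 30.0
```

```bash
python3 -m handwheel '[[[1,0,0,-0.025,0,0,0],[1,0,0,-0.045,0,0,0],[1,0,0,-0.055,0,0,0],[1,0,0,-0.06,0,0,0],[1,0,0,-0.064,0,0,0],[1,0,0,-0.064,0,0,0],[1,0,0,-0.064,0,0,0]]]'
```

```text
time: 26.27
position: [628.7, 155.6, 191.8]
tool_rot: [[0.23, 0.973, 0.001], [0.973, -0.23, 0.0], [0.0, 0.001, -1.0]]
contact_force: [0.0, -0.3, -0.6]
grip_width: 0.723
grip_force: 30.0
```

```bash
python3 -m handwheel '[[[1,0,0,-0.003,0,0,0],[1,0,0,-0.005,0,0,0],[1,0,0,-0.005,0,0,0],[0.2,0,0,-0.005,0,0,0],[-0.75,0,0,-0.005,0,0,0],[-0.75,0,0,-0.005,0,0,0],[-0.75,0,0,-0.005,0,0,0],[-0.75,0,0,-0.005,0,0,0]]]'
python3 -m handwheel '[[[-0.75,0,0,0.02,0,0,0],[-0.75,0,0,0.05,0,0,0],[-0.75,0,0,0.09,0,0,0],[-0.8,0,0,0.12,0,0,0],[-0.8,-0.03,-0.04,0.12,0,0,0]]]'
python3 -m handwheel '[[[-0.8,-0.05,-0.24,0,0,0,23.5],[-0.8,-0.05,-0.24,0,0,0,23.5],[-0.8,-0.05,-0.24,0,0,0,23.5],[-0.8,-0.05,-0.24,0,0,0,23.5],[-0.8,-0.05,-0.24,0,0,0,23.5],[-0.8,-0.05,-0.24,0,0,0,23.5],[-0.8,-0.05,-0.24,0,0,0,23.5]]]'
python3 -m handwheel '[[[-0.8,-0.047,-0.19,0,0,0,0],[-0.8,-0.047,-0.19,0,0,0,0],[-0.8,-0.047,-0.19,0,0,0,0],[-0.8,-0.047,-0.19,0,0,0,0],[-0.8,-0.047,-0.19,0,0,0,0],[-0.8,-0.047,-0.19,0,0,0,0],[-0.8,-0.047,-0.19,0,0,0,0]]]'
python3 look.py w11
```

```text
time: 26.93
position: [628.4, 155.7, 185.8]
tool_rot: [[0.23, 0.973, 0.0], [0.973, -0.23, -0.0], [0.0, 0.0, -1.0]]
contact_force: [-0.3, -0.5, 0.1]
grip_width: 0.873
grip_force: 0.0
time: 27.35
position: [606.1, 125.2, 312.8]
tool_rot: [[0.226, 0.974, 0.016], [0.974, -0.226, 0.002], [0.005, 0.016, -1.0]]
contact_force: [0.5, -1.1, -0.1]
grip_width: 0.898
grip_force: 0.0
time: 27.93
position: [552.3, -123.2, 305.9]
tool_rot: [[-0.172, 0.985, 0.0], [0.985, 0.172, -0.002], [-0.002, -0.0, -1.0]]
contact_force: [0.1, 0.0, -0.0]
grip_width: 0.896
grip_force: 0.0
time: 28.52
position: [506.1, -308.5, 305.6]
tool_rot: [[-0.175, 0.985, -0.0], [0.985, 0.175, 0.0], [0.0, -0.0, -1.0]]
contact_force: [0.4, 0.8, -0.5]
grip_width: 0.904
grip_force: 0.0
peg 807 [510  68  34  31] [ 592.7 -186.8] [15.6 15.7] 79.6 z 110.8
bar 5973 [103  63 195  50] [ 410.2 -219.9] [127.3  20.8] 10.1 z 69.5
bar 5534 [321  63 204  46] [ 549.6 -194.6] [128.6  21.3] 10.8 z 69.5
bar 123 [545 257  11  27] [ 666.8 -293.8] [ 2.3 18.1] 0.2 z 69.5
mods 4870 [263 247  97  52] [ 501.3 -329.6] [65.3 36. ] 9.8 z 53.6
mods 133 [533 250  13  25] [ 666.9 -293.4] [ 2.1 18.7] 0.0 z 52.7
mods 64 [299  97  29   8] [ 483.9 -218.6] [17.3  3.9] 16.1 z 55.5
[ 506.4 -307.3  305.6] 100.2
```

```bash
python3 -m handwheel '[[[-0.8,-0.005,-0.0215,0,0,0,0],[-0.8,-0.005,-0.0215,-0.035,0,0,0],[-0.8,-0.005,-0.0215,-0.07,0,0,0],[-0.8,-0.005,-0.0215,-0.1,0,0,0],[-0.8,-0.005,-0.0215,-0.112,0,0,0],[-0.8,-0.005,-0.0215,-0.112,0,0,0],[-0.6,-0.005,-0.0215,-0.112,0,0,0],[1,-0.005,-0.0215,-0.112,0,0,0]]]' 30
python3 -m handwheel '[[[1,0,0,0,0,0,0],[1,0,0,0,0,0,0],[1,0,0,0,0,0,0],[1,0,0,0,0,0,0],[1,0,0,0.03,0,0,0],[1,0,0,0.065,0,0,0],[1,0,0,0.1,0,0,0],[1,0,0,0.12,0,0,0]]]' 30
```

```text
time: 29.23
position: [502.0, -327.8, 194.0]
tool_rot: [[-0.179, 0.984, 0.0], [0.984, 0.179, 0.0], [-0.0, 0.0, -1.0]]
contact_force: [-0.0, -0.1, 0.3]
grip_width: 0.773
grip_force: 0.0
time: 29.9
position: [501.4, -329.3, 317.5]
tool_rot: [[-0.177, 0.984, 0.003], [0.984, 0.177, -0.003], [-0.004, 0.002, -1.0]]
contact_force: [0.7, -0.8, -0.1]
grip_width: 0.721
grip_force: 30.0
```

```bash
python3 tote.py
```

```text
651 [628.8 155.5] [210.9 181.6] 76.7
slot 60 [642.6 213.9]
slot 0 [628.8 155.5]
slot -60 [615.   97.1]
[ 501.6 -329.4  320.3] 100.2 want yaw 76.7
grip (array([456.6, 356.8]), array([57.7, 17. ]), 8.2)
```

```bash
python3 -m handwheel '[[[1,0.07,0.25,0,0,0,-23.5],[1,0.07,0.25,0,0,0,-23.5],[1,0.07,0.25,0,0,0,-23.5],[1,0.07,0.25,0,0,0,-23.5],[1,0.07,0.25,0,0,0,-23.5],[1,0.07,0.25,0,0,0,-23.5],[1,0.07,0.25,0,0,0,-23.5]]]'
python3 -m handwheel '[[[1,0.0435,0.1765,0,0,0,0],[1,0.0435,0.1765,0,0,0,0],[1,0.0435,0.1765,0,0,0,0],[1,0.0435,0.1765,0,0,0,0],[1,0.0435,0.1765,0,0,0,0],[1,0.0435,0.1765,-0.03,0,0,0],[1,0.0435,0.1765,-0.06,0,0,0],[1,0.0435,0.1765,-0.06,0,0,0]]]'
python3 -m handwheel '[[[1,0,0,-0.025,0,0,0],[1,0,0,-0.045,0,0,0],[1,0,0,-0.055,0,0,0],[1,0,0,-0.06,0,0,0],[1,0,0,-0.064,0,0,0],[1,0,0,-0.064,0,0,0],[1,0,0,-0.064,0,0,0]]]'
```

```text
time: 30.53
position: [571.7, -74.7, 313.2]
tool_rot: [[0.227, 0.974, -0.001], [0.974, -0.227, 0.001], [0.001, -0.001, -1.0]]
contact_force: [-0.2, 0.3, -1.1]
grip_width: 0.723
grip_force: 30.0
time: 31.2
position: [613.7, 97.3, 248.0]
tool_rot: [[0.23, 0.973, -0.011], [0.973, -0.23, -0.0], [-0.002, -0.01, -1.0]]
contact_force: [-0.1, -0.3, -1.6]
grip_width: 0.725
grip_force: 30.0
time: 31.78
position: [615.1, 97.2, 190.8]
tool_rot: [[0.23, 0.973, 0.001], [0.973, -0.23, -0.0], [0.0, 0.001, -1.0]]
contact_force: [-0.5, 0.8, -1.6]
grip_width: 0.725
grip_force: 30.0
```

```bash
python3 -m handwheel '[[[1,0,0,-0.003,0,0,0],[1,0,0,-0.004,0,0,0],[1,0,0,-0.004,0,0,0],[0.2,0,0,-0.004,0,0,0],[-0.75,0,0,-0.004,0,0,0],[-0.75,0,0,-0.004,0,0,0],[-0.75,0,0,-0.004,0,0,0],[-0.75,0,0,-0.004,0,0,0]]]'
python3 -m handwheel '[[[-0.75,0,0,0.02,0,0,0],[-0.75,0,0,0.05,0,0,0],[-0.75,0,0,0.09,0,0,0],[-0.75,0,0,0.13,0,0,0],[-0.75,-0.04,0.03,0.16,0,0,0],[-0.75,-0.04,0.03,0.16,0,0,0]]]'
python3 - <<'E'
from h import *
c=viewer.capture("wrist");cv2.imwrite("pics/w12.png",c["frame"])
P=wcloud(c);X,Y,Z=[P[...,i] for i in range(3)];k=(Z>40)&(Z<50)&(abs(X-629)<90)&(abs(Y-155)<100);N,L,S,_=cv2.connectedComponentsWithStats(np.uint8(k))
for i in range(1,N):
    if S[i,4]>300:print(S[i],*rect(P[L==i]),np.percentile(Z[L==i],[5,95]).round(1))
E
python3 tote.py
```

```text
time: 32.45
position: [614.9, 97.3, 185.9]
tool_rot: [[0.23, 0.973, 0.0], [0.973, -0.23, -0.0], [0.0, 0.0, -1.0]]
contact_force: [0.3, -0.2, 0.1]
grip_width: 0.875
grip_force: 0.0
time: 32.95
position: [573.2, 128.5, 349.6]
tool_rot: [[0.23, 0.973, 0.005], [0.973, -0.23, 0.001], [0.002, 0.005, -1.0]]
contact_force: [0.5, -0.8, 0.1]
grip_width: 0.877
grip_force: 0.0
[360  50 111  13 309] [676.  245.2] [ 1.2 88. ] 76.8 [40.3 49.4]
[ 340   79   84   48 3751] [641.5 213. ] [35.4 65.1] 76.8 [43.3 46. ]
[472 142  17 136 671] [706.3 111.2] [115.1   2.3] 76.8 [40.4 49.5]
[ 339  156   83   48 3707] [627.4 154. ] [36.2 65.1] 75.9 [43.4 45.9]
[ 339  232   79   44 3325] [613.6  95.4] [36.5 64.6] 77.2 [43.1 45.9]
[297 296  88   8 448] [574.8  63.6] [ 2.3 73.4] 77.0 [40.5 49.4]
175 [628.9 155.2] [222.5 164. ] 81.5
slot 60 [637.8 214.5]
slot 0 [628.9 155.2]
slot -60 [620.   95.9]
[573.4 128.7 347.3] 76.8 want yaw 81.5
grip (array([456.9, 356.7]), array([58.4, 17. ]), 7.3)
```

View pics/w12.png

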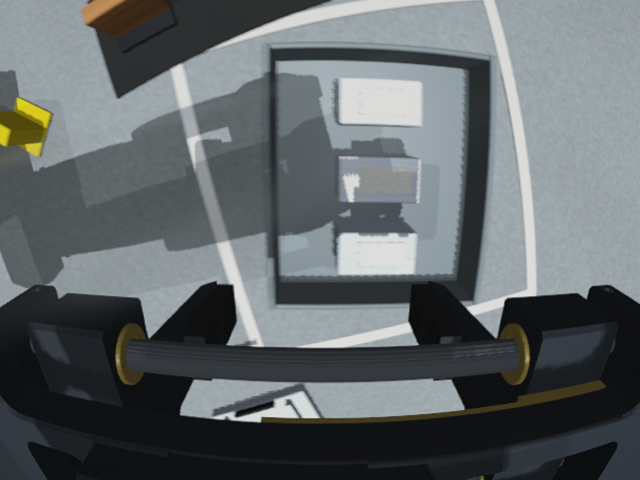

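All three modules stand in the tote at px (381,102), (380,180), (378,254), tops at 45 mm. Now to the peg to close the bar.

```bash
python3 -m handwheel '[[[-0.2,0.012,-0.18,0,0,0,-38],[-0.2,0.012,-0.18,0,0,0,-38],[-0.2,0.012,-0.18,0,0,0,-38],[-0.2,0.012,-0.18,0,0,0,-38],[-0.2,0.012,-0.18,0,0,0,-38],[-0.2,0.012,-0.18,0,0,0,-38]]]'
python3 -m handwheel '[[[-0.2,0.007,-0.135,0,0,0,-28.8],[-0.2,0.007,-0.135,0,0,0,-28.8],[-0.2,0.007,-0.135,0,0,0,-28.8],[-0.2,0.007,-0.135,0,0,0,-28.8],[-0.2,0.007,-0.135,0,0,0,-28.8],[-0.2,0.007,-0.135,0,0,0,-28.8],[-0.2,0.007,-0.135,0,0,0,-28.8]]]'
python3 look.py w13
```

```text
time: 33.55
position: [587.5, -57.1, 343.3]
tool_rot: [[0.787, 0.617, -0.003], [0.617, -0.787, 0.0], [-0.002, -0.002, -1.0]]
contact_force: [-0.0, 0.4, -0.1]
grip_width: 0.604
grip_force: 0.0
time: 34.13
position: [594.0, -186.9, 344.6]
tool_rot: [[0.984, 0.176, -0.002], [0.176, -0.984, 0.001], [-0.002, -0.002, -1.0]]
contact_force: [-0.3, 1.1, -0.2]
grip_width: 0.597
grip_force: 0.0
peg 606 [308 237  27  30] [ 593.7 -186.6] [15.2 15.5] 54.9 z 111.1
bar 2893 [307 208  29 139] [ 558.1 -193. ] [111.8  20.7] 10.1 z 69.4
bar 689 [311 385  23  33] [ 443.9 -213.5] [39.1 20.1] 10.8 z 69.4
[ 594.  -186.6  345.1] 10.1
```

```bash
python3 -m handwheel '[[[-0.2,0,0,-0.035,0,0,0],[-0.2,0,0,-0.07,0,0,0],[-0.2,0,0,-0.1,0,0,0],[0,0,0,-0.1,0,0,0],[1,0,0,-0.1,0,0,0],[1,0,0,-0.1,0,0,0],[1,0,0,-0.1,0,0,0],[1,0,0,-0.1,0,0,0]]]' 25
python3 -m handwheel '[[[1,0,0,0,0,0,0],[1,0,0,0,0,0,0],[1,0,0,0,0,0,0],[1,0,0,0,0,0,0],[1,0,0,0,0,0,0]]]' 25
```

```text
time: 34.85
position: [594.2, -187.6, 247.8]
tool_rot: [[0.985, 0.173, 0.003], [0.173, -0.985, -0.002], [0.003, 0.002, -1.0]]
contact_force: [-0.7, 1.0, 0.5]
grip_width: 0.245
grip_force: 0.0
time: 35.27
position: [594.0, -186.4, 247.4]
tool_rot: [[0.985, 0.173, 0.002], [0.173, -0.985, 0.002], [0.002, -0.002, -1.0]]
contact_force: [-1.3, 8.9, 6.5]
grip_width: 0.171
grip_force: 25.0
```

```bash
python3 -m handwheel '[[[1,-0.0024,0.0108,0,0,0,5.5],[1,-0.006,0.0214,0,0,0,11],[1,-0.0103,0.0316,0,0,0,16.5],[1,-0.0158,0.0413,0,0,0,22],[1,-0.022,0.0504,0,0,0,27.5],[1,-0.0292,0.059,0,0,0,33],[1,-0.0372,0.0667,0,0,0,38.5],[1,-0.0458,0.0736,0,0,0,44]]]'
python3 -m handwheel '[[[1,-0.0093,0.006,0,0,0,5.5],[1,-0.019,0.0113,0,0,0,11],[1,-0.0294,0.0155,0,0,0,16.5],[1,-0.04,0.0187,0,0,0,22],[1,-0.051,0.021,0,0,0,27.5],[1,-0.062,0.022,0,0,0,33],[1,-0.073,0.022,0,0,0,38.5],[1,-0.084,0.021,0,0,0,44]]]'
python3 -m handwheel '[[[1,-0.005,-0.0008,0,0,0,2],[1,-0.005,-0.0008,0,0,0,2],[1,-0.005,-0.0008,0,0,0,2]]]'
```

```text
time: 35.93
position: [548.4, -113.6, 247.4]
tool_rot: [[0.585, 0.811, 0.005], [0.811, -0.585, -0.001], [0.002, 0.004, -1.0]]
contact_force: [2.4, 0.9, 4.6]
grip_width: 0.174
grip_force: 25.0
time: 36.6
position: [463.9, -92.5, 247.4]
tool_rot: [[-0.143, 0.99, 0.004], [0.99, 0.143, -0.0], [-0.001, 0.003, -1.0]]
contact_force: [1.0, 2.5, 7.4]
grip_width: 0.172
grip_force: 25.0
time: 36.85
position: [459.5, -93.4, 247.3]
tool_rot: [[-0.172, 0.985, 0.004], [0.985, 0.172, 0.0], [-0.0, 0.004, -1.0]]
contact_force: [3.4, 6.3, 7.9]
grip_width: 0.17
grip_force: 25.0
```

```bash
python3 -m handwheel '[[[0,0,0,0,0,0,0],[-0.2,0,0,0,0,0,0],[-0.2,0,0,0,0,0,0],[-0.2,0,0,0,0,0,0],[-0.2,0,0,0.04,0,0,0],[-0.2,0,0,0.08,0,0,0],[-0.2,0,0,0.12,0,0,0],[-0.2,0,0,0.16,0,0,0]]]'
python3 look.py w14
python3 -m handwheel '[[[-0.2,-0.06,-0.28,0.05,0,0,0],[-0.2,-0.06,-0.28,0.05,0,0,0],[-0.2,-0.06,-0.28,0.05,0,0,0],[-0.2,-0.06,-0.28,0.05,0,0,0],[-0.2,-0.06,-0.28,0.05,0,0,0],[-0.2,-0.06,-0.28,0.05,0,0,0],[-0.2,-0.06,-0.28,0.05,0,0,0],[-0.2,-0.06,-0.28,0.05,0,0,0]]]'
python3 -m handwheel '[[[-0.2,0,0,0,0,0,0],[-0.2,0,0,0,0,0,0],[-0.2,0,0,0,0,0,0]]]'
python3 tote.py; python3 - <<'E'
from h import *
c=viewer.capture("top");cv2.imwrite("pics/t15.png",c["frame"])
E
```

```text
time: 37.52
position: [458.6, -93.7, 407.8]
tool_rot: [[-0.172, 0.985, -0.0], [0.985, 0.172, 0.0], [0.0, -0.0, -1.0]]
contact_force: [1.5, 0.6, -0.2]
grip_width: 0.599
grip_force: 0.0
peg 364 [315 216  21  23] [459.5 -93.2] [15.7 14.9] 23.3 z 111.2
bar 2337 [313 195  23 134] [ 467.6 -137.4] [ 20.4 127.9] 10.0 z 69.5
bar 659 [316 383  19  35] [ 495.7 -294.3] [20.3 53.3] 10.7 z 69.4
[459.1 -93.9 415.1] 99.9
time: 38.23
position: [397.3, -379.6, 455.6]
tool_rot: [[-0.167, 0.986, -0.0], [0.986, 0.167, -0.002], [-0.002, -0.001, -1.0]]
contact_force: [-0.3, -0.5, 0.7]
grip_width: 0.601
grip_force: 0.0
time: 38.48
position: [399.4, -372.8, 455.6]
tool_rot: [[-0.173, 0.985, -0.0], [0.985, 0.173, 0.001], [0.001, -0.0, -1.0]]
contact_force: [0.7, 0.2, 0.3]
grip_width: 0.601
grip_force: 0.0
672 [628.4 155.3] [210.4 181.6] 76.9
slot 60 [642.  213.7]
slot 0 [628.4 155.3]
slot -60 [614.8  96.9]
[ 399.5 -372.7  455.7] 100.0 want yaw 76.90000000000002
grip (array([456.5, 356.5]), array([58.2, 17.3]), 6.5)
```

View pics/t15.png

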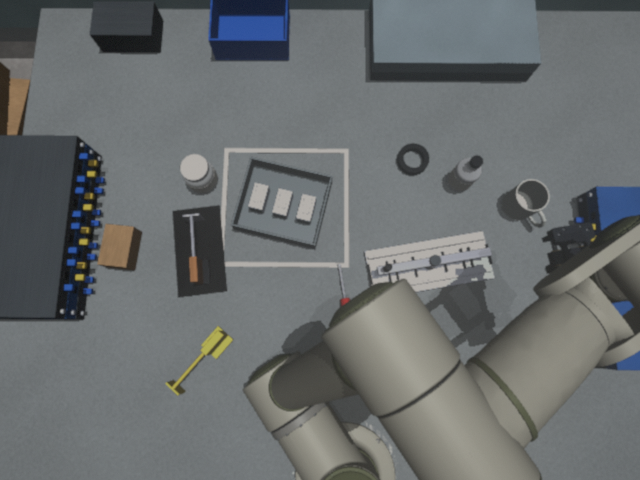

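Final top view: tote with three upright modules inside the outline (282,203), bar closed along the carrier with peg at (388,267), hook on its pad (194,250), bystanders in place, gripper clear.

```bash
python3 -c "
from bench import workorder
print(workorder.close_job())"
```

```text
the job is handed in; nothing more can be done
None
```

The job is handed in, with no verdict returned. At the last look the tote was inside the outline with all three modules upright in it, the bar was closed over the empty carrier, the hook was back on its pad and the bystanders had not visibly moved.

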